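# Put the battery packs back on their own chargers

### The arm

A 6-joint arm with a two-finger parallel gripper is mounted at the origin on the work surface. World frame = base frame: x ahead of the robot, y to its left, z up, the work surface at z = 0. Lengths are in m, angles in degrees, forces in N, time in s.
With the tool pointing down it reaches from about 0.425 to 0.95 m from the base axis. Payload 14.7 kg.
Tool frame: the origin (TCP) lies at the very end of the fingers, on their centre line; the grasp point (between the pads) lies 19 mm behind it; z points along the fingers, y is the direction in which the jaws open and shut (so a half turn about z gives the same grasp; the last joint's range is limited). The gripper opens to 85 mm and grips with 20 to 120 N. Pads are 22 mm wide; open, the fingers measure 114 mm over their backs; the gripper's body (76 mm by 85 mm) begins 54 mm behind the grasp point. The pads swing forward as they close: fully open they stand 13 mm farther back than shut.
Start: joints at [-69.362, 27.513, 91.461, -0, 61.026, -2.67], TCP at [0.257, -0.597, 0.231] pointing down, gripper open.
Joint ranges: [-157.49, 157.49], [-46.99, 117.5], [13.45, 153.17], [-89.5, 269.5], [5.16, 153.95], [-167.48, 167.48]. Speed limits (degrees/s): [108.29, 108.29, 136.94, 172.46, 172.46, 172.46].

### API

Orientations are given as a 3x3 rotation matrix whose columns are the frame's x, y, z axes.
In Python, from cell import r, capture, calibration gives the robot as it stands.
- The arm moves only by the shell command python3 -m jog 'ROWS' [FORCE]. ROWS is JSON, a list of rows, each a list of 7 numbers: the opening, from -1 (shut) to 1 (fully open), then the shift along the tool's x, y, z in mm, then the turn, a rotation vector about the tool's x, y, z in rad. A call has 1 to 5 rows; each row is the pose to reach, as a shift and turn from the pose measured when the call began, along the tool's axes at that moment; what a row does not reach only later rows make up. A row lasts 1/12 s, in which the tool goes at most 41.7 mm and 7.16 degrees, less where a joint would pass 70% of its speed; a pose out of reach is approached as far as the arm can. A call with a gripper value outside its range is refused whole. The fingers move at their own pace and stop on an object; FORCE is the grip in N (left out, the last holds). Time passes only in rows, so rows that repeat a pose let the fingers close. It gives the time, the measured TCP pose, the force and the opening at its end, in the units of the state.
- r.get_state(): the state, without advancing time (a new reading comes with each control period).
- capture(name): name is "side" or "top" or "wrist"; returns the picture (384x512x3 uint8, red, green, blue); there is no depth.
- calibration(name): a dict with "intrinsics" (3x3 intrinsics, pixels), "R" (3x3) and "t" (3): a world point X has camera coordinates R X + t. Camera axes: x right, y down, z forward; pixel columns grow to the right and rows downward; lengths in m; the calibration is good to about 2 mm. A picture is of the moment at which its call begins: read the wrist's pose just before it. calibration takes no time and is no camera call; for the wrist camera it gives the pose at the moment of the call.
- r.sign_off(): hands the job in, once; it reports no verdict.
The state is a dict: "t": time; "q": joint angles; "dq": joint speeds; "joint_efforts": joint torques, N m; "position": TCP position; "eef_rot": TCP orientation; "wrist_force": force on the tool from outside, world axes, zero at the start; "wrist_torque": the same for the moment, N m; "width": finger opening in m.
Only numpy, scipy, OpenCV 4.12 (cv2) and the standard library are available. Lean on these libraries where they do the work, as an engineer would, in place of code of your own. Each camera call takes 0.05 s, during which the arm holds its last target.

### The job

The three battery packs stand on each other's chargers: move them so that every pack sits flat and upright in the well of the charging cradle of its own colour. Each cradle holds only one pack, so park one on the free grey mat or another clear spot on the way. Set the packs down rather than dropping them, keep them upright, and leave the jar, the cup and the tape roll alone.

Things in the scene. Friction and masses are not known exactly. Their poses are not given: they have to be found in the camera images.
- pack_red: Loose battery pack: upright block 80 mm (x) by 50 mm (y), 79 mm high, 0.3 to 0.6 kg; black below, red band at 40 to 66 mm, black 60 x 34 mm rail with red bars on top above 66 mm. Grasp it across the 50 mm, fingers closing along its y. Origin: centre of its underside, z up. Looks the same after half a turn.
- pack_yellow: Loose battery pack: upright block 80 mm (x) by 50 mm (y), 79 mm high, 0.3 to 0.6 kg; black below, yellow band at 40 to 66 mm, black 60 x 34 mm rail with yellow bars on top above 66 mm. Grasp it across the 50 mm, fingers closing along its y. Origin: centre of its underside, z up. Looks the same after half a turn.
- pack_blue: Loose battery pack: upright block 80 mm (x) by 50 mm (y), 79 mm high, 0.3 to 0.6 kg; black below, blue band at 40 to 66 mm, black 60 x 34 mm rail with blue bars on top above 66 mm. Grasp it across the 50 mm, fingers closing along its y. Origin: centre of its underside, z up. Looks the same after half a turn.
- dock_red: Fixed charging cradle, red rim and top plate. Well open upwards, 100 (x) by 70 mm (y) inside, floor 6 mm above the bench, rim 6 mm thick, top at 16 mm. Console 82 mm wide, 35 mm high at x = 56 to 101 mm. Origin: on the bench under the well's middle, z up. Takes one pack, long side along x, either way round, 10 mm of room all round.
- dock_yellow: Fixed charging cradle, yellow rim and top plate. Well open upwards, 100 (x) by 70 mm (y) inside, floor 6 mm above the bench, rim 6 mm thick, top at 16 mm. Console 82 mm wide, 35 mm high at x = 56 to 101 mm. Origin: on the bench under the well's middle, z up. Takes one pack, long side along x, either way round, 10 mm of room all round.
- dock_blue: Fixed charging cradle, blue rim and top plate. Well open upwards, 100 (x) by 70 mm (y) inside, floor 6 mm above the bench, rim 6 mm thick, top at 16 mm. Console 82 mm wide, 35 mm high at x = 56 to 101 mm. Origin: on the bench under the well's middle, z up. Takes one pack, long side along x, either way round, 10 mm of room all round.
- mat: Fixed flat grey mat lying on the bench, free at the start: 130 mm along x by 100 mm along y, 4 mm thick, top 4 mm above the bench. A spare spot to park a pack. Origin: centre of its underside, on the bench.
- jar: Bystander: loose closed amber screw jar, 60 mm across, 80 mm high, upright. Origin: centre of its underside.
- cup: Bystander: loose white cup, 72 mm across at the rim, 85 mm high, upright. Origin: centre of its underside.
- tape: Bystander: loose cardboard-brown tape roll lying flat, 90 mm across, 25 mm high. Origin: centre of its underside.

How it is judged:
By the outcome, as a careful person would: the job done as asked, in the order asked, and still so for the second after the job is handed in, with the robot touching nothing.
It also fails if it takes over 115 s, if anything falls off the work surface, if the arm or the gripper's body presses on something with over 40 N, if the wrist force passes 120 N, or if a joint passes its speed limit or range.

## Working session

There is one attempt and no reset: what is moved stays moved. The work goes in short steps, Python scripts to look and compute and a shell command to move; the robot and the scene stay as the last step left them, time stands still between calls to the robot, and variables do not carry over. Pictures are saved under pics/ and viewed, and the job is handed in when it is done.

```bash
ls; mkdir -p pics; python3 - <<'E'
from cell import r,capture,calibration
import cv2
for n in("top","side","wrist"):
    c=calibration(n);print(n,c)
    cv2.imwrite(f"pics/{n}0.png",cv2.cvtColor(capture(n),cv2.COLOR_RGB2BGR))
s=r.get_state();print(s)
E
```

```text
pics
top {'intrinsics': array([[430.63698879,   0.        , 260.30162163],
       [  0.        , 430.63698879, 189.26451584],
       [  0.        ,   0.        ,   1.        ]]), 'R': array([[-0.01009359, -0.99990878, -0.00897476],
       [-0.98241365,  0.01158966, -0.18635746],
       [ 0.18644448,  0.00693591, -0.98244102]]), 't': array([-0.03980153,  0.58466657,  1.08269256])}
side {'intrinsics': array([[382.84244262,   0.        , 254.2327877 ],
       [  0.        , 382.84244262, 187.89967832],
       [  0.        ,   0.        ,   1.        ]]), 'R': array([[-0.97434214, -0.22459999,  0.01456847],
       [-0.15738974,  0.63364494, -0.75744476],
       [ 0.16089085, -0.74030327, -0.6527367 ]]), 't': array([0.5791574 , 0.15604247, 1.11335013])}
wrist {'intrinsics': array([[285.66016995,   0.        , 254.04923112],
       [  0.        , 285.66016995, 184.66823768],
       [  0.        ,   0.        ,   1.        ]]), 'R': array([[ 0.39498029, -0.91868807, -0.00167286],
       [-0.88297082, -0.38012559,  0.27543978],
       [-0.25367914, -0.1073162 , -0.96131687]]), 't': array([-0.64881165, -0.03486078,  0.37880971])}
{'t': 0.15, 'q': array([-6.93630502e+01,  2.75415149e+01,  9.14845000e+01, -9.75882459e-04,
        6.10257672e+01, -2.67047790e+00]), 'dq': array([ 0.03080534, -0.11155789, -0.28056967,  0.01377126, -0.1038257 ,
       -0.0028605 ]), 'joint_efforts': array([ 1.95494860e-03, -9.51146650e+01, -4.30458570e+01, -4.46600939e-05,
        8.11404112e-03,  3.61052525e-05]), 'position': array([ 0.25708567, -0.59667325,  0.23082703]), 'eef_rot': array([[ 9.18391833e-01,  3.95671999e-01, -3.32473006e-04],
       [ 3.95672137e-01, -9.18391449e-01,  8.40523412e-04],
       [ 2.72312127e-05, -9.03480142e-04, -9.99999591e-01]]), 'wrist_force': array([-0.21171731, -0.31545452,  0.31374443]), 'wrist_torque': array([-0.00280355,  0.03684986,  0.0385339 ]), 'width': 0.08582879480624807}
```

View pics/top0.png

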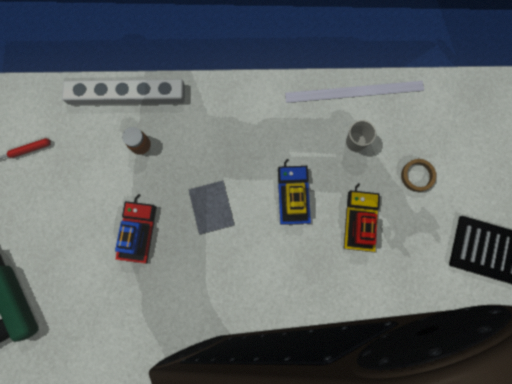

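View pics/side0.png

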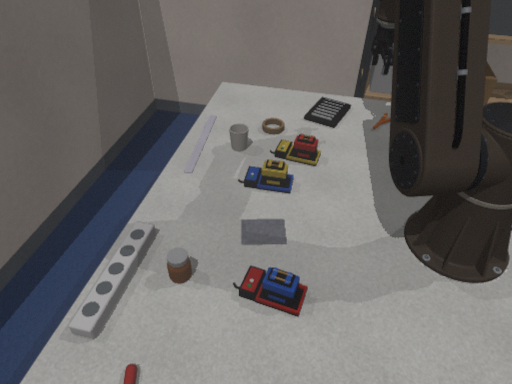

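View pics/wrist0.png

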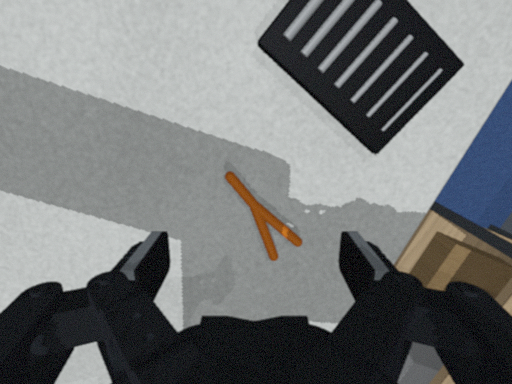

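```bash
python3 - <<'E'
import cv2,numpy as np
a=cv2.imread("pics/top0.png")
ims=[cv2.resize(a[y:y+85,x:x+75],None,fx=5,fy=5,interpolation=cv2.INTER_CUBIC) for x,y in((105,190),(260,155))]
cv2.imwrite("pics/cr0.png",np.hstack(ims))
cv2.imwrite("pics/cr1.png",np.hstack([cv2.resize(a[y:y+85,x:x+75],None,fx=5,fy=5,interpolation=cv2.INTER_CUBIC) for x,y in((325,175),(175,165))]))
E
```

```text
(no output)
```

View pics/cr0.png

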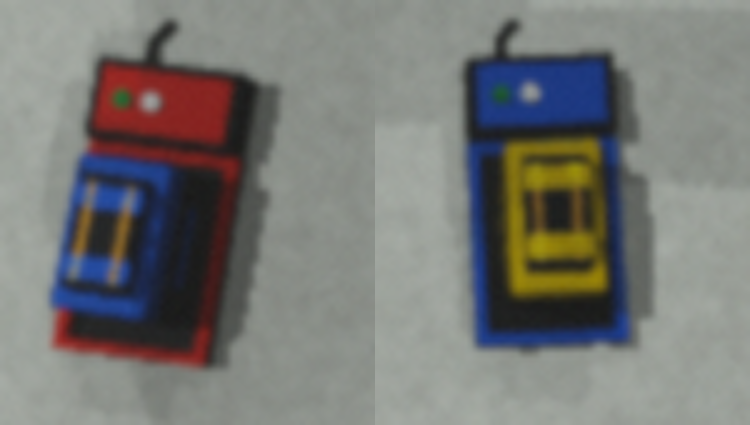

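View pics/cr1.png

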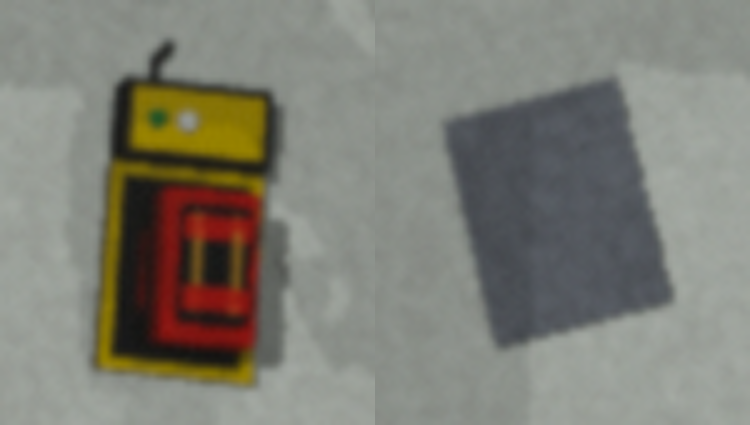

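```bash
cat > h.py <<'E'
import numpy as np,cv2
from scipy.optimize import least_squares
from cell import r,capture,calibration
def fit(cal,uv,P,x0):
    uv=np.array(uv,float);P=np.array(P,float)
    K,R,t=cal['intrinsics'],cal['R'],cal['t']
    def proj(p):
        c,s=np.cos(p[2]),np.sin(p[2])
        W=np.c_[p[0]+c*P[:,0]-s*P[:,1],p[1]+s*P[:,0]+c*P[:,1],P[:,2]]
        C=W@R.T+t; q=C@K.T
        return q[:,:2]/q[:,2:]
    s=least_squares(lambda p:(proj(p)-uv).ravel(),x0,x_scale=[.1,.1,1])
    return s.x,np.abs(s.fun).max()
def box(lx,ly,z): # order TL,TR,BR,BL in top image: up=+x, left=+y
    return [[lx,ly,z],[lx,-ly,z],[-lx,-ly,z],[-lx,ly,z]]
E
python3 - <<'E'
from h import *
c=calibration("top")
def g(o,pts):return (np.array(pts)+.5)/5-.5+np.array(o)
D=box(.056,.041,.016)
A=[("dock_red",(105,190),[(92,135),(243,152),(210,366),(53,348)],D),
("dock_blue",(260,155),[(93,140),(245,138),(257,344),(102,346)],D),
("dock_yel",(325,175),[(110,160),(268,178),(254,384),(96,368)],D),
("mat",(175,165),[(68,122),(242,78),(298,300),(125,348)],box(.065,.05,.004)),
("p_blue",(105,190),[(80,155),(172,165),(150,318),(52,303)],box(.04,.025,.072)),
("p_yel",(260,155),[(130,138),(225,138),(233,296),(135,297)],box(.04,.025,.072)),
("p_red",(325,175),[(163,185),(262,195),(253,348),(155,342)],box(.04,.025,.072))]
for n,o,p,P in A:
    x,e=fit(c,g(o,p),P,[.5,0,0]);print(n,np.round(x[:2]*1000,1),round(np.degrees(x[2]),1),"res",round(e,2), "reach",round(np.hypot(*x[:2]),3))
# bystanders
for n,u,z in(("jar",(130,137),.08),("cup",(362,130),.085),("tape",(419,175),.025)):
    x,e=fit(c,[u],[[0,0,z]],[.5,0,0]);print(n,np.round(x[:2],3))
E
```

```text
dock_red [458.5 292.7] -7.1 res 0.6 reach 0.544
dock_blue [ 553.  -138.2] 1.0 res 0.45 reach 0.57
dock_yel [ 480.2 -314.7] -6.9 res 0.63 reach 0.574
mat [546.6  89.3] 14.5 res 0.58 reach 0.554
p_blue [462.  294.7] -7.1 res 0.92 reach 0.548
p_yel [ 556.9 -137.8] 0.6 res 0.83 reach 0.574
p_red [ 477.2 -315.6] -6.0 res 0.43 reach 0.572
jar [0.724 0.298]
cup [ 0.734 -0.316]
tape [ 0.624 -0.478]
```

```bash
cat > d.py <<'E'
import sys
from h import *
from scipy.spatial.transform import Rotation as Ro
def delta(x,y,z,yaw):
    s=r.get_state();p,R=s['position'],s['eef_rot'];a=np.radians(yaw)
    T=np.array([[np.cos(a),np.sin(a),0],[np.sin(a),-np.cos(a),0],[0,0,-1]])
    print("t",round(s['t'],2),"pos",np.round(p*1000,1),"w",round(s['width']*1000,1),"F",np.round(s['wrist_force'],1),"q6",round(s['q'][5]))
    d=R.T@(np.array([x,y,z])-p*1000)
    print("shift",np.round(d,1),"turn",np.round(Ro.from_matrix(R.T@T).as_rotvec(),3))
if __name__=="__main__": delta(*map(float,sys.argv[1:]))
E
python3 d.py 477 -316 200 -6
```

```text
t 0.15 pos [ 257.1 -596.7  230.8] w 85.8 F [-0.2 -0.3  0.3] q6 -3
shift [ 313.  -170.7   31. ] turn [-0.001  0.     0.512]
```

```bash
python3 -m jog '[[1,31,-17,3,0,0,0.1],[1,63,-34,6,0,0,0.2],[1,94,-51,9,0,0,0.3],[1,126,-68,12,0,0,0.4],[1,157,-85,15,0,0,0.5]]'; python3 d.py 477 -316 200 -6
```

```text
t: 0.57
position: [0.3683, -0.4549, 0.2156]
eef_rot: [[0.995, -0.098, -0.0], [-0.098, -0.995, 0.001], [-0.001, -0.001, -1.0]]
wrist_force: [1.4, -0.6, 0.3]
width: 0.0857
t 0.57 pos [ 368.3 -454.9  215.6] w 85.7 F [ 1.4 -0.6  0.3] q6 42
shift [  94.5 -148.9   15.7] turn [-0.001  0.001  0.006]
```

```bash
python3 -m jog '[[1,19,-30,3,0,0,0.006],[1,38,-60,6,0,0,0.006],[1,57,-90,9,0,0,0.006],[1,76,-120,12,0,0,0.006],[1,94,-149,16,0,0,0.006]]'; python3 - <<'E'
from h import *
c=calibration("wrist");cv2.imwrite("pics/w1.png",cv2.cvtColor(capture("wrist"),cv2.COLOR_RGB2BGR))
E
python3 d.py 477 -316 41 -6
```

```text
t: 0.98
position: [0.4774, -0.3143, 0.1996]
eef_rot: [[0.995, -0.104, -0.0], [-0.104, -0.995, 0.001], [-0.0, -0.001, -1.0]]
wrist_force: [0.7, -0.5, 0.1]
width: 0.0854
t 1.03 pos [ 480.  -310.   198.9] w 85.2 F [ 2.   6.7 -0.4] q6 60
shift [ -2.3   6.8 157.9] turn [-0.003  0.     0.001]
```

View pics/w1.png

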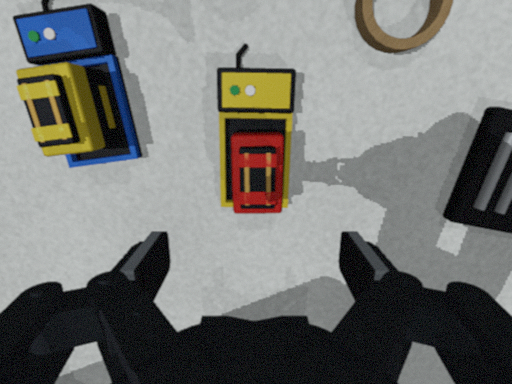

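```bash
python3 - <<'E'
from h import *
c=calibration("wrist");a=cv2.cvtColor(capture("wrist"),cv2.COLOR_RGB2BGR);c2=calibration("wrist")
print(c['t'],c2['t'])
cv2.imwrite("pics/w2.png",cv2.resize(a[50:225,200:320],None,fx=3.3,fy=3.3,interpolation=cv2.INTER_CUBIC))
E
```

```text
[-0.2571683   0.46286121  0.48850422] [-0.26066501  0.46089284  0.4883203 ]
```

View pics/w2.png

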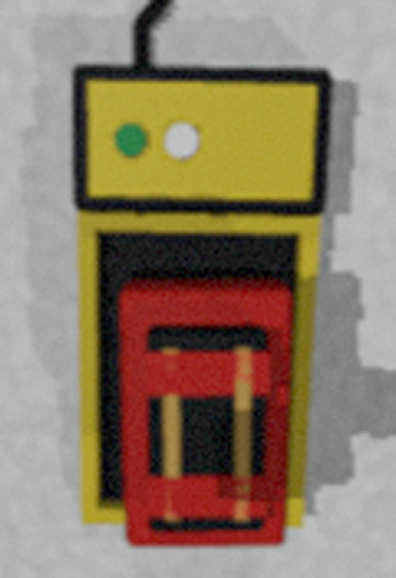

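```bash
python3 - <<'E'
from h import *
c=calibration("wrist");c['t']=np.array([-0.2571683,0.46286121,0.48850422])
print(r.get_state()['position'], -c['R'].T@c['t'])
def g(o,pts):return (np.array(pts)+.5)/3.3-.5+np.array(o)
for n,o,p,P in[("red",(200,50),[(118,283),(292,285),(282,543),(130,543)],box(.04,.025,.072)),
("dock",(200,50),[(80,210),(322,210),(300,525),(82,525)],box(.056,.041,.016))]:
    x,e=fit(c,g(o,p),P,[.5,-.3,0]);print(n,np.round(x[:2]*1000,1),round(np.degrees(x[2]),1),"res",round(e,2))
E
python3 d.py 477 -315 41 -6
```

```text
[ 0.47854503 -0.31208771  0.1990585 ] [ 0.55073664 -0.31578229  0.34056292]
red [ 481.2 -315.5] -5.4 res 1.94
dock [ 482.9 -313.7] -6.8 res 1.27
t 1.08 pos [ 478.5 -312.1  199.1] w 85.2 F [-0.5  0.  -0.5] q6 60
shift [ -1.1   3.4 158.1] turn [-0.002  0.001  0.004]
```

```bash
python3 -m jog '[[1,0,3,30,0,0,0],[1,0,3,60,0,0,0],[1,0,3,90,0,0,0],[1,0,3,112,0,0,0],[1,0,3,120,0,0,0]]'; python3 d.py 479 -315.5 41 -6
```

```text
t: 1.5
position: [0.4763, -0.314, 0.076]
eef_rot: [[0.995, -0.101, -0.004], [-0.101, -0.995, 0.005], [-0.005, -0.005, -1.0]]
wrist_force: [-0.7, 0.3, -0.5]
width: 0.0854
t 1.5 pos [ 476.3 -314.    76. ] w 85.4 F [-0.7  0.3 -0.5] q6 59
shift [ 3.   1.4 35. ] turn [-0.005  0.005  0.003]
```

```bash
python3 -m jog '[[1,2,1,15,0,0,0],[1,3,1,26,0,0,0],[1,3,1,33,0,0,0],[1,3,1,35,0,0,0],[1,3,1,35,0,0,0]]' && python3 -m jog '[[-1,0,0,0,0,0,0],[-1,0,0,0,0,0,0],[-1,0,0,0,0,0,0],[-1,0,0,0,0,0,0],[-1,0,0,0,0,0,0]]' 50; python3 d.py 479 -315.5 41 -6
```

```text
t: 1.92
position: [0.479, -0.3152, 0.0411]
eef_rot: [[0.995, -0.101, -0.004], [-0.101, -0.995, 0.005], [-0.005, -0.005, -1.0]]
wrist_force: [0.2, -0.1, 0.3]
width: 0.0855
t: 2.33
position: [0.4795, -0.3156, 0.0421]
eef_rot: [[0.995, -0.101, -0.003], [-0.101, -0.995, 0.004], [-0.004, -0.004, -1.0]]
wrist_force: [-1.7, 0.1, 8.1]
width: 0.0493
t 2.33 pos [ 479.5 -315.6   42.1] w 49.3 F [-1.7  0.1  8.1] q6 59
shift [-0.5 -0.1  1.1] turn [-0.004  0.004  0.003]
```

```bash
python3 -m jog '[[-1,0,0,0,0,0,0],[-1,0,0,-6,0,0,0],[-1,0,0,-20,0,0,0],[-1,0,0,-42,0,0,0],[-1,0,0,-66,0,0,0]]' && python3 -m jog '[[-1,0,0,-24,0,0,0],[-1,0,0,-48,0,0,0],[-1,0,0,-68,0,0,0],[-1,0,0,-80,0,0,0],[-1,0,0,-84,0,0,0]]'; python3 - <<'E'
from h import *
cv2.imwrite("pics/s2.png",cv2.cvtColor(capture("side"),cv2.COLOR_RGB2BGR))
E
python3 d.py 547 89 180 14.5
```

```text
t: 2.75
position: [0.479, -0.3153, 0.1084]
eef_rot: [[0.995, -0.101, -0.005], [-0.101, -0.995, 0.005], [-0.005, -0.005, -1.0]]
wrist_force: [0.2, -0.1, -3.5]
width: 0.0495
t: 3.17
position: [0.4801, -0.3163, 0.195]
eef_rot: [[0.995, -0.101, -0.002], [-0.101, -0.995, 0.004], [-0.003, -0.003, -1.0]]
wrist_force: [0.2, 0.1, -3.8]
width: 0.049
t 3.22 pos [ 480.  -316.2  194.4] w 49.1 F [ 0.6  0.  -3.3] q6 59
shift [  25.8 -409.8   15.8] turn [-0.004  0.003 -0.354]
```

View pics/s2.png

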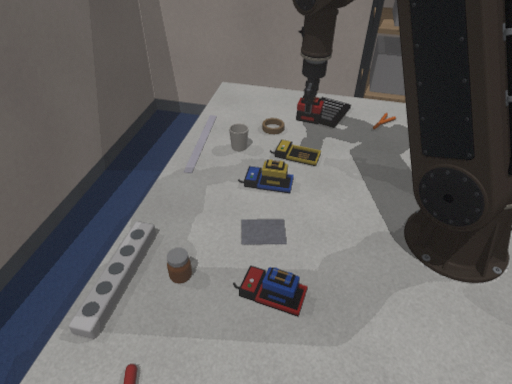

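```bash
python3 -m jog '[[-1,1,-20,0,0,0,-0.02],[-1,3,-50,0,0,0,-0.05],[-1,5,-83,0,0,0,-0.08],[-1,7,-116,0,0,0,-0.1],[-1,9,-150,0,0,0,-0.12]]';python3 d.py 547 89 190 14.5
```

```text
t: 3.63
position: [0.5033, -0.1664, 0.1939]
eef_rot: [[1.0, 0.019, -0.004], [0.019, -1.0, 0.004], [-0.004, -0.004, -1.0]]
wrist_force: [0.4, 0.2, -3.6]
width: 0.0492
t 3.63 pos [ 503.3 -166.4  193.9] w 49.2 F [ 0.4  0.2 -3.6] q6 67
shift [  48.6 -254.5    4.9] turn [-0.005  0.004 -0.234]
```

```bash
python3 -m jog '[[-1,6,-32,0,0,0,-0.03],[-1,12,-64,0,0,0,-0.06],[-1,18,-96,0,0,0,-0.09],[-1,25,-128,0,0,0,-0.12],[-1,30,-160,0,0,0,-0.15]]';python3 d.py 547 89 190 14.5
```

```text
t: 4.05
position: [0.5298, -0.0042, 0.1936]
eef_rot: [[0.985, 0.17, -0.006], [0.17, -0.985, 0.005], [-0.005, -0.005, -1.0]]
wrist_force: [0.9, -0.0, -4.0]
width: 0.0489
t 4.05 pos [529.8  -4.2 193.6] w 48.9 F [ 0.9 -0.  -4. ] q6 76
shift [ 32.8 -88.9   3.9] turn [-0.006  0.005 -0.082]
```

```bash
python3 -m jog '[[-1,10,-28,0,0,0,-0.03],[-1,20,-55,0,0,0,-0.06],[-1,29,-77,0,0,0,-0.08],[-1,32,-87,0,0,0,-0.082],[-1,33,-89,4,0,0,-0.082]]';python3 d.py 547 89 75 14.5
```

```text
t: 4.47
position: [0.5472, 0.091, 0.1895]
eef_rot: [[0.968, 0.252, -0.006], [0.252, -0.968, 0.005], [-0.005, -0.006, -1.0]]
wrist_force: [-0.2, 0.5, -3.6]
width: 0.0494
t 4.47 pos [547.2  91.  189.5] w 49.4 F [-0.2  0.5 -3.6] q6 81
shift [-1.000e-01  2.600e+00  1.145e+02] turn [-0.006  0.005  0.002]
```

```bash
python3 -m jog '[[-1,0,2,25,-0.003,0.003,0],[-1,0,2,55,-0.006,0.005,0],[-1,0,2,85,-0.006,0.005,0],[-1,0,2,107,-0.006,0.005,0],[-1,0,2,115,-0.006,0.005,0]]' && python3 d.py 547 89 40 14.5
```

```text
t: 4.88
position: [0.5443, 0.0885, 0.0709]
eef_rot: [[0.968, 0.251, -0.005], [0.251, -0.968, -0.001], [-0.005, -0.001, -1.0]]
wrist_force: [-1.5, -0.3, -4.5]
width: 0.0492
t 4.88 pos [544.3  88.5  70.9] w 49.2 F [-1.5 -0.3 -4.5] q6 82
shift [ 2.9  0.2 30.9] turn [-0.001  0.005  0.001]
```

```bash
python3 -m jog '[[-1,2,0,12,0,0.003,0],[-1,3,0,21,0,0.005,0],[-1,3,0,27,0,0.005,0],[-1,3,0,29,0,0.005,0],[-1,3,0,29,0,0.005,0]]' && python3 -m jog '[[-1,0,0,0.5,0,0,0],[-1,0,0,1,0,0,0],[-1,0,0,1.5,0,0,0]]';python3 d.py 547 89 40 14.5
```

```text
t: 5.3
position: [0.5472, 0.089, 0.042]
eef_rot: [[0.968, 0.251, -0.0], [0.251, -0.968, 0.001], [-0.0, -0.001, -1.0]]
wrist_force: [0.3, -0.7, -3.4]
width: 0.0487
t: 5.55
position: [0.5476, 0.0891, 0.0411]
eef_rot: [[0.968, 0.251, 0.001], [0.251, -0.968, 0.001], [0.001, -0.001, -1.0]]
wrist_force: [-0.8, -0.3, -3.3]
width: 0.0494
t 5.55 pos [547.6  89.1  41.1] w 49.4 F [-0.8 -0.3 -3.3] q6 81
shift [-0.6 -0.1  1.1] turn [-0.001 -0.001  0.   ]
```

```bash
python3 -m jog '[[-1,0,0,0.6,0,0,0],[-1,0,0,1.2,0,0,0],[-1,0,0,1.8,0,0,0],[-1,0,0,1.8,0,0,0]]';python3 d.py 547 89 40 14.5
```

```text
t: 5.88
position: [0.5482, 0.0892, 0.0401]
eef_rot: [[0.968, 0.251, 0.002], [0.251, -0.968, 0.001], [0.002, -0.0, -1.0]]
wrist_force: [-1.2, -0.3, 10.5]
width: 0.0493
t 5.88 pos [548.2  89.2  40.1] w 49.3 F [-1.2 -0.3 10.5] q6 82
shift [-1.2 -0.1  0.1] turn [-0.    -0.002  0.   ]
```

```bash
python3 -m jog '[[1,0,0,-0.3,0,0,0],[1,0,0,-0.3,0,0,0],[1,0,0,-0.3,0,0,0],[1,0,0,-0.3,0,0,0],[1,0,0,-0.3,0,0,0]]' && python3 -m jog '[[1,0,0,-10,0,0,0],[1,0,0,-35,0,0,0],[1,0,0,-70,0,0,0],[1,0,0,-110,0,0,0],[1,0,0,-140,0,0,0]]';python3 d.py 556 -138 180 0.8
```

```text
t: 6.3
position: [0.5482, 0.0892, 0.0404]
eef_rot: [[0.968, 0.251, 0.002], [0.251, -0.968, 0.001], [0.002, -0.0, -1.0]]
wrist_force: [0.2, 0.1, 0.5]
width: 0.0856
t: 6.72
position: [0.5481, 0.0891, 0.1837]
eef_rot: [[0.968, 0.251, 0.003], [0.251, -0.968, 0.001], [0.004, -0.0, -1.0]]
wrist_force: [0.8, -0.3, 1.4]
width: 0.0853
t 6.72 pos [548.1  89.1 183.7] w 85.3 F [ 0.8 -0.3  1.4] q6 82
shift [-49.2 221.8   3.4] turn [-0.001 -0.003  0.239]
```

```bash
python3 -m jog '[[1,-9,38,0,0,0,0.05],[1,-18,76,0,0,0,0.1],[1,-27,115,0,0,0,0.15],[1,-36,153,0,0,0,0.2],[1,-42,190,0,0,0,0.239]]' && python3 -m jog '[[1,0,20,0,0,0,0],[1,0,31,0,0,0,0],[1,0,33,0,0,0,0],[1,0,33,0,0,0,0]]'; python3 - <<'E'
from h import *
c=calibration("wrist");a=cv2.cvtColor(capture("wrist"),cv2.COLOR_RGB2BGR)
print(list(c['t']))
cv2.imwrite("pics/w3.png",a)
E
python3 d.py 556 -138 180 0.8
```

```text
t: 7.13
position: [0.5544, -0.1072, 0.1844]
eef_rot: [[1.0, 0.012, 0.004], [0.012, -1.0, 0.001], [0.004, -0.001, -1.0]]
wrist_force: [0.2, -0.2, 0.0]
width: 0.0857
t: 7.47
position: [0.5546, -0.1402, 0.1846]
eef_rot: [[1.0, 0.011, 0.004], [0.011, -1.0, 0.001], [0.004, -0.001, -1.0]]
wrist_force: [-0.2, 1.2, 0.5]
width: 0.0852
[np.float64(-0.14513507919909188), np.float64(0.510205908686962), np.float64(0.4842089699395984)]
t 7.52 pos [ 554.6 -139.5  184.6] w 85.6 F [-1.   0.1 -0.1] q6 72
shift [ 1.4 -1.5  4.6] turn [-0.001 -0.004 -0.002]
```

View pics/w3.png

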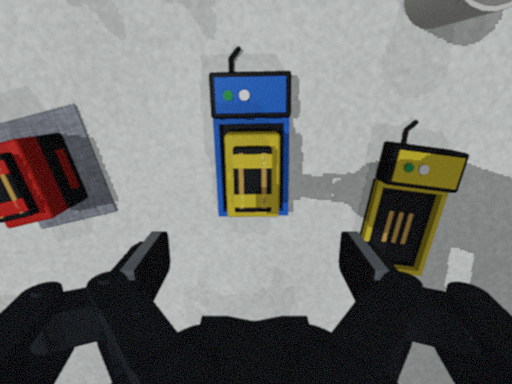

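```bash
python3 - <<'E'
from h import *
c=calibration("wrist");c['t']=np.array([-0.145135,0.510206,0.484209])
for n,p,P in[("yel",[(224,133),(282,132),(280,215),(227,216)],box(.04,.025,.072)),
("dock",[(214,118),(291,117),(288,214),(219,216)],box(.056,.041,.016))]:
    x,e=fit(c,p,P,[.5,-.1,0]);print(n,np.round(x[:2]*1000,1),round(np.degrees(x[2]),1),"res",round(e,2))
E
python3 d.py 557 -137.5 42 0.8
```

```text
yel [ 560.7 -138.2] 1.2 res 1.19
dock [ 554.9 -137.8] 1.4 res 1.21
t 7.52 pos [ 554.6 -139.5  184.6] w 85.6 F [-1.   0.1 -0.1] q6 72
shift [  1.9  -1.8 142.6] turn [-0.001 -0.004 -0.002]
```

```bash
python3 -m jog '[[1,3,-2,25,0,-0.004,-0.002],[1,3,-2,55,0,-0.004,-0.002],[1,3,-2,85,0,-0.004,-0.002],[1,3,-2,105,0,-0.004,-0.002],[1,3,-2,110,0,-0.004,-0.002]]'; python3 d.py 558 -138 41.5 0.8
```

```text
t: 7.93
position: [0.556, -0.135, 0.0716]
eef_rot: [[1.0, 0.016, -0.005], [0.016, -1.0, 0.003], [-0.005, -0.003, -1.0]]
wrist_force: [-0.5, -0.2, -0.5]
width: 0.0856
t 7.93 pos [ 556.  -135.    71.6] w 85.6 F [-0.5 -0.2 -0.5] q6 72
shift [ 2.1  3.2 30.1] turn [-0.003  0.005  0.002]
```

```bash
python3 -m jog '[[1,1,2,12,0,0.003,0],[1,2,3,22,0,0.005,0],[1,2,3,28,0,0.005,0],[1,2,3,30,0,0.005,0],[1,2,3,30,0,0.005,0]]' && python3 -m jog '[[-1,0,0,0,0,0,0],[-1,0,0,0,0,0,0],[-1,0,0,0,0,0,0],[-1,0,0,0,0,0,0],[-1,0,0,0,0,0,0]]' 50; python3 d.py 558 -138 42 0.8
```

```text
t: 8.35
position: [0.558, -0.1376, 0.0418]
eef_rot: [[1.0, 0.016, -0.0], [0.016, -1.0, 0.003], [-0.0, -0.003, -1.0]]
wrist_force: [-0.3, 0.1, 0.9]
width: 0.0854
t: 8.77
position: [0.5584, -0.1377, 0.0426]
eef_rot: [[1.0, 0.016, 0.001], [0.016, -1.0, 0.003], [0.001, -0.003, -1.0]]
wrist_force: [-0.6, 0.8, 9.5]
width: 0.0489
t 8.77 pos [ 558.4 -137.7   42.6] w 48.9 F [-0.6  0.8  9.5] q6 72
shift [-0.4  0.3  0.6] turn [-0.003 -0.001  0.002]
```

```bash
python3 -m jog '[[-1,0,0,0,0,0,0],[-1,0,0,-6,0,0,0],[-1,0,0,-20,0,0,0],[-1,0,0,-42,0,0,0],[-1,0,0,-66,0,0,0]]' && python3 -m jog '[[-1,0,0,-22,0,0,0],[-1,0,0,-40,0,0,0],[-1,0,0,-52,0,0,0],[-1,0,0,-58,0,0,0],[-1,0,0,-60,0,0,0]]'; python3 d.py 481 -314.5 165 -6.9
```

```text
t: 9.18
position: [0.5574, -0.1377, 0.1088]
eef_rot: [[1.0, 0.016, -0.001], [0.016, -1.0, 0.003], [-0.001, -0.003, -1.0]]
wrist_force: [0.4, 0.1, -4.4]
width: 0.0492
t: 9.6
position: [0.5577, -0.138, 0.1699]
eef_rot: [[1.0, 0.016, -0.0], [0.016, -1.0, 0.003], [-0.0, -0.003, -1.0]]
wrist_force: [0.7, 0.4, -5.9]
width: 0.0491
t 9.6 pos [ 557.7 -138.   169.9] w 49.1 F [ 0.7  0.4 -5.9] q6 72
shift [-79.5 175.3   4.4] turn [-0.003  0.     0.136]
```

```bash
python3 -m jog '[[-1,-9,20,0,0,0,0.02],[-1,-22,49,0,0,0,0.04],[-1,-36,80,0,0,0,0.07],[-1,-50,110,0,0,0,0.1],[-1,-62,137,0,0,0,0.136]]' && python3 d.py 481 -314.5 165 -6.9
```

```text
t: 10.02
position: [0.4964, -0.2771, 0.1685]
eef_rot: [[0.993, -0.121, -0.002], [-0.121, -0.993, 0.004], [-0.002, -0.003, -1.0]]
wrist_force: [1.3, -0.1, -5.7]
width: 0.0493
t 10.02 pos [ 496.4 -277.1  168.5] w 49.3 F [ 1.3 -0.1 -5.7] q6 65
shift [-10.7  39.    3.4] turn [-0.003  0.002 -0.001]
```

```bash
python3 -m jog '[[-1,-6,20,0,0,0,0],[-1,-9,33,0,0,0,0],[-1,-11,38,0,-0.003,0.002,0],[-1,-11,39,2,-0.003,0.002,0],[-1,-11,39,3,-0.003,0.002,0]]' && python3 d.py 481 -314.5 72 -6.9
```

```text
t: 10.43
position: [0.4806, -0.3138, 0.1648]
eef_rot: [[0.993, -0.121, -0.001], [-0.121, -0.993, 0.001], [-0.001, -0.001, -1.0]]
wrist_force: [-0.2, -0.4, -5.2]
width: 0.049
t 10.43 pos [ 480.6 -313.8  164.8] w 49.0 F [-0.2 -0.4 -5.2] q6 61
shift [ 0.5  0.8 92.8] turn [-0.001  0.001 -0.001]
```

```bash
python3 -m jog '[[-1,0,1,20,0,0,0],[-1,0,1,45,0,0,0],[-1,0,1,70,0,0,0],[-1,0,1,84,0,0,0],[-1,0,1,90,0,0,0]]' && python3 - <<'E'
from h import *
ims=[cv2.cvtColor(capture(n),cv2.COLOR_RGB2BGR) for n in("top","side")]
cv2.imwrite("pics/m4.png",np.hstack([cv2.resize(ims[0][160:280,310:410],None,fx=4,fy=4),cv2.resize(ims[1][90:210,230:330],None,fx=4,fy=4)]))
E
python3 d.py 481 -314.5 42 -6.9
```

```text
t: 10.85
position: [0.4799, -0.3125, 0.0725]
eef_rot: [[0.993, -0.119, -0.003], [-0.119, -0.993, 0.003], [-0.004, -0.003, -1.0]]
wrist_force: [0.0, 0.9, -5.0]
width: 0.0494
t 10.95 pos [ 480.4 -313.4   73.9] w 49.4 F [-0.  -0.  -5.3] q6 61
shift [ 0.8  1.1 31.9] turn [-0.002  0.003  0.   ]
```

View pics/m4.png

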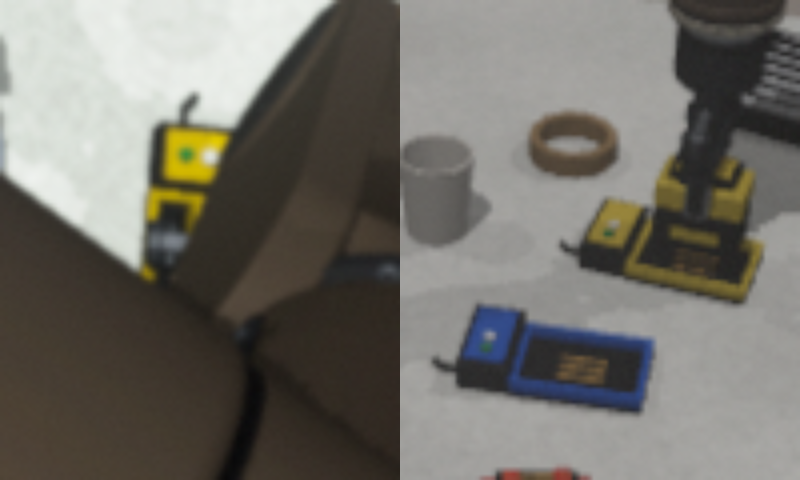

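```bash
python3 -m jog '[[-1,1,1,12,0,0.003,0],[-1,1,1,21,0,0.003,0],[-1,1,1,27,0,0.003,0],[-1,1,1,29.5,0,0.003,0],[-1,1,1,29.5,0,0.003,0]]' && python3 -m jog '[[-1,0,0,0.6,0,0,0],[-1,0,0,1.2,0,0,0],[-1,0,0,1.8,0,0,0],[-1,0,0,2.2,0,0,0]]';python3 d.py 481 -314.5 42 -6.9
```

```text
t: 11.37
position: [0.4811, -0.3142, 0.0442]
eef_rot: [[0.993, -0.12, 0.0], [-0.12, -0.993, 0.002], [0.0, -0.002, -1.0]]
wrist_force: [-0.3, 0.0, -5.3]
width: 0.0489
t: 11.7
position: [0.4813, -0.3144, 0.0426]
eef_rot: [[0.993, -0.12, 0.001], [-0.12, -0.993, 0.002], [0.001, -0.002, -1.0]]
wrist_force: [-3.6, 1.4, 12.7]
width: 0.0494
t 11.7 pos [ 481.3 -314.4   42.6] w 49.4 F [-3.6  1.4 12.7] q6 60
shift [-0.3  0.1  0.6] turn [-0.002 -0.001  0.   ]
```

Seated on the floor. Release, lift, go to blue.

```bash
python3 -m jog '[[1,0,0,-0.3,0,0,0],[1,0,0,-0.3,0,0,0],[1,0,0,-0.3,0,0,0],[1,0,0,-0.3,0,0,0],[1,0,0,-0.3,0,0,0]]' && python3 -m jog '[[1,0,0,-10,0,0,0],[1,0,0,-35,0,0,0],[1,0,0,-70,0,0,0],[1,0,0,-110,0,0,0],[1,0,0,-150,0,0,0]]'; python3 - <<'E'
from h import *
c=calibration("wrist");cv2.imwrite("pics/w4.png",cv2.cvtColor(capture("wrist"),cv2.COLOR_RGB2BGR))
E
python3 d.py 462 294 190 -7
```

```text
t: 12.12
position: [0.4814, -0.3144, 0.043]
eef_rot: [[0.993, -0.12, 0.001], [-0.12, -0.993, 0.002], [0.001, -0.002, -1.0]]
wrist_force: [-0.8, 0.2, -0.5]
width: 0.0859
t: 12.53
position: [0.4807, -0.3143, 0.1951]
eef_rot: [[0.993, -0.12, 0.0], [-0.12, -0.993, 0.002], [-0.0, -0.002, -1.0]]
wrist_force: [0.8, -0.9, 0.1]
width: 0.0856
t 12.58 pos [ 483.8 -316.5  202.9] w 85.4 F [ 3.7 -1.9  9.7] q6 61
shift [ -94.8 -603.6   10.7] turn [ 0.002 -0.009  0.002]
```

View pics/w4.png

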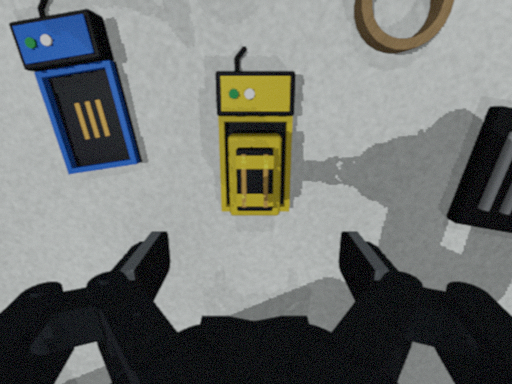

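```bash
python3 -m jog '[[1,2,-36,0,0,0,0],[1,5,-72,0,0,0,0],[1,8,-110,0,0,0,0],[1,10,-148,0,0,0,0],[1,10,-186,0,0,0,0]]' && python3 -m jog '[[1,-6,-38,0,0,0,0],[1,-12,-76,0,0,0,0],[1,-20,-115,0,0,0,0],[1,-28,-153,0,0,0,0],[1,-36,-190,0,0,0,0]]'; python3 d.py 462 294 190 -7
```

```text
t: 13.0
position: [0.5162, -0.1316, 0.2035]
eef_rot: [[0.993, -0.12, 0.009], [-0.12, -0.993, -0.004], [0.01, 0.003, -1.0]]
wrist_force: [1.5, 0.5, -0.5]
width: 0.0854
t: 13.42
position: [0.5028, 0.0633, 0.2034]
eef_rot: [[0.993, -0.12, 0.01], [-0.12, -0.993, -0.004], [0.01, 0.002, -1.0]]
wrist_force: [0.8, 0.3, -0.6]
width: 0.0853
t 13.42 pos [502.8  63.3 203.4] w 85.3 F [ 0.8  0.3 -0.6] q6 101
shift [ -68.4 -224.1   12.1] turn [ 0.002 -0.01   0.002]
```

```bash
python3 -m jog '[[1,-11,-37,2,0,-0.003,0],[1,-22,-74,4,0,-0.006,0],[1,-34,-111,6,0,-0.01,0],[1,-45,-148,8,0,-0.01,0],[1,-56,-182,10,0,-0.01,0]]' && python3 -m jog '[[1,-8,-26,1,0,0,0],[1,-12,-38,2,0,0,0],[1,-12,-41,2,0,0,0],[1,-12,-41,2,0,0,0]]';  python3 - <<'E'
from h import *
c=calibration("wrist");a=cv2.cvtColor(capture("wrist"),cv2.COLOR_RGB2BGR)
print(list(map(float,c['t'])));cv2.imwrite("pics/w5.png",a)
E
python3 d.py 462 294 42 -7
```

```text
t: 13.83
position: [0.4686, 0.2528, 0.1931]
eef_rot: [[0.993, -0.12, 0.001], [-0.12, -0.993, -0.002], [0.001, 0.002, -1.0]]
wrist_force: [0.7, 0.9, -0.4]
width: 0.0854
t: 14.17
position: [0.4615, 0.2954, 0.1913]
eef_rot: [[0.993, -0.118, 0.001], [-0.118, -0.993, -0.002], [0.001, 0.002, -1.0]]
wrist_force: [-0.8, 0.4, -0.1]
width: 0.0854
[0.34852118565448426, 0.38238394439613443, 0.45626804814121297]
t 14.22 pos [461.6 294.5 191.2] w 85.2 F [ 0.1 -0.6 -0.8] q6 126
shift [2.000e-01 1.000e-01 1.492e+02] turn [ 0.002 -0.001  0.003]
```

View pics/w5.png

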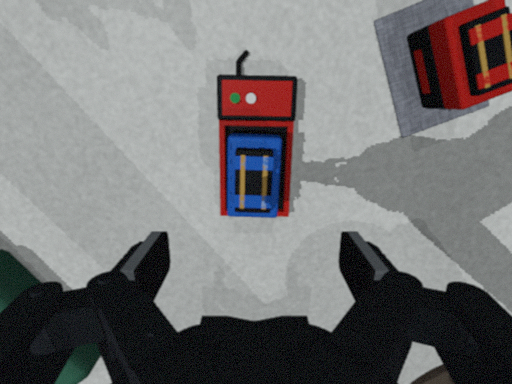

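```bash
python3 - <<'E'
from h import *
c=calibration("wrist");c['t']=np.array([.348521,.382384,.456268])
for n,p,P in[("blue",[(229,136),(284,136),(278,216),(227,216)],box(.04,.025,.072)),
("dock",[(219,120),(294,121),(289,215),(220,215)],box(.056,.041,.016))]:
    x,e=fit(c,p,P,[.5,.2,0]);print(n,np.round(x[:2]*1000,1),round(np.degrees(x[2]),1),"res",round(e,2))
E
python3 -m jog '[[1,0,0,25,0,0,0],[1,0,0,60,0,0,0],[1,0,0,95,0,0,0],[1,0,0,115,0,0,0],[1,0,0,120,0,0,0]]';python3 d.py 463 294.5 41.5 -7
```

```text
blue [463.9 294.6] -8.9 res 1.95
dock [458.3 294. ] -7.8 res 1.41
t: 14.63
position: [0.4604, 0.2916, 0.0684]
eef_rot: [[0.993, -0.121, -0.003], [-0.121, -0.993, -0.005], [-0.003, 0.005, -1.0]]
wrist_force: [0.3, -0.6, 0.4]
width: 0.0853
t 14.63 pos [460.4 291.6  68.4] w 85.3 F [ 0.3 -0.6  0.4] q6 126
shift [ 2.3 -3.3 26.8] turn [0.005 0.003 0.001]
```

```bash
python3 -m jog '[[1,2,-2,10,0.003,0.002,0.01],[1,2,-3,19,0.005,0.003,0.01],[1,2,-3,25,0.005,0.003,0.01],[1,2,-3,26.5,0.005,0.003,0.01],[1,2,-3,26.5,0.005,0.003,0.01]]' && python3 -m jog '[[-1,0,0,0,0,0,0],[-1,0,0,0,0,0,0],[-1,0,0,0,0,0,0],[-1,0,0,0,0,0,0],[-1,0,0,0,0,0,0]]' 50 && python3 -m jog '[[-1,0,0,0,0,0,0],[-1,0,0,-6,0,0,0],[-1,0,0,-20,0,0,0],[-1,0,0,-42,0,0,0],[-1,0,0,-66,0,0,0]]' && python3 -m jog '[[-1,0,0,-24,0,0,0],[-1,0,0,-48,0,0,0],[-1,0,0,-68,0,0,0],[-1,0,0,-80,0,0,0],[-1,0,0,-84,0,0,0]]'; python3 d.py 555 -138 195 1
```

```text
t: 15.05
position: [0.4629, 0.2942, 0.042]
eef_rot: [[0.991, -0.131, 0.001], [-0.131, -0.991, -0.0], [0.001, 0.0, -1.0]]
wrist_force: [0.2, -0.3, 0.5]
width: 0.0851
t: 15.47
position: [0.4632, 0.2946, 0.0428]
eef_rot: [[0.991, -0.131, 0.002], [-0.131, -0.991, 0.001], [0.002, -0.001, -1.0]]
wrist_force: [-1.1, 1.2, 8.5]
width: 0.0491
t: 15.88
position: [0.4623, 0.2941, 0.1091]
eef_rot: [[0.991, -0.131, -0.0], [-0.131, -0.991, -0.001], [-0.0, 0.001, -1.0]]
wrist_force: [0.5, 1.0, -3.3]
width: 0.0494
t: 16.3
position: [0.463, 0.2946, 0.1955]
eef_rot: [[0.991, -0.131, 0.002], [-0.131, -0.991, 0.001], [0.002, -0.001, -1.0]]
wrist_force: [0.8, -0.6, -2.9]
width: 0.0492
t 16.3 pos [463.  294.6 195.5] w 49.2 F [ 0.8 -0.6 -2.9] q6 127
shift [1.478e+02 4.168e+02 4.000e-01] turn [-0.001 -0.002 -0.149]
```

```bash
python3 -m jog '[[-1,7,20,0,0,0,-0.01],[-1,18,50,0,0,0,-0.03],[-1,29,82,0,0,0,-0.045],[-1,40,114,0,0,0,-0.06],[-1,52,146,0,0,0,-0.075]]' && python3 d.py 555 -138 195 1
```

```text
t: 16.72
position: [0.4947, 0.1415, 0.1949]
eef_rot: [[0.999, -0.055, 0.001], [-0.055, -0.999, 0.001], [0.001, -0.001, -1.0]]
wrist_force: [1.4, 0.4, -4.5]
width: 0.0495
t 16.72 pos [494.7 141.5 194.9] w 49.5 F [ 1.4  0.4 -4.5] q6 106
shift [ 7.550e+01  2.758e+02 -2.000e-01] turn [-0.001 -0.001 -0.072]
```

```bash
python3 -m jog '[[-1,9,32,0,0,0,-0.01],[-1,18,65,0,0,0,-0.03],[-1,27,98,0,0,0,-0.04],[-1,36,130,0,0,0,-0.05],[-1,45,162,0,0,0,-0.06]]' && python3 d.py 555 -138 195 1
```

```text
t: 17.13
position: [0.5303, -0.0243, 0.1944]
eef_rot: [[1.0, 0.006, 0.0], [0.006, -1.0, 0.001], [0.0, -0.001, -1.0]]
wrist_force: [1.5, 0.4, -4.1]
width: 0.0494
t 17.13 pos [530.3 -24.3 194.4] w 49.4 F [ 1.5  0.4 -4.1] q6 84
shift [ 24.1 113.8  -0.7] turn [-0.001 -0.    -0.012]
```

```bash
python3 -m jog '[[-1,7,31,0,0,0,-0.01],[-1,14,62,0,0,0,-0.012],[-1,20,90,0,0,0,-0.012],[-1,23,107,0,0,0,-0.012],[-1,24,113,0,0,0,-0.012]]' && python3 -m jog '[[-1,0,0,15,0,0,0],[-1,0,0,45,0,0,0],[-1,0,0,78,0,0,0],[-1,0,0,106,0,0,0],[-1,0,0,118,0,0,0]]'; python3 d.py 555 -138 42 1
```

```text
t: 17.55
position: [0.5549, -0.1398, 0.1935]
eef_rot: [[1.0, 0.016, -0.001], [0.016, -1.0, 0.0], [-0.001, -0.0, -1.0]]
wrist_force: [-0.5, 0.6, -3.8]
width: 0.0489
t: 17.97
position: [0.5524, -0.1385, 0.072]
eef_rot: [[1.0, 0.016, -0.006], [0.016, -1.0, 0.002], [-0.005, -0.002, -1.0]]
wrist_force: [-1.3, 0.6, -5.0]
width: 0.0492
t 17.97 pos [ 552.4 -138.5   72. ] w 49.2 F [-1.3  0.6 -5. ] q6 72
shift [ 2.8 -0.4 30. ] turn [-0.002  0.005 -0.002]
```

```bash
python3 - <<'E'
from h import *
im=cv2.cvtColor(capture("side"),cv2.COLOR_RGB2BGR)
cv2.imwrite("pics/m5.png",cv2.resize(im[120:220,220:340],None,fx=5,fy=5))
E
python3 -m jog '[[-1,1,0,11,0,0.003,0],[-1,2,0,20,0,0.005,0],[-1,2,0,26,0,0.005,0],[-1,2,0,28,0,0.005,0],[-1,2,0,28,0,0.005,0]]';python3 d.py 554.5 -138 42 1
```

```text
t: 18.43
position: [0.5541, -0.1383, 0.0436]
eef_rot: [[1.0, 0.016, -0.002], [0.016, -1.0, 0.002], [-0.001, -0.002, -1.0]]
wrist_force: [-0.2, -0.3, -4.7]
width: 0.0497
t 18.43 pos [ 554.1 -138.3   43.6] w 49.7 F [-0.2 -0.3 -4.7] q6 72
shift [ 0.4 -0.3  1.6] turn [-0.002  0.001 -0.001]
```

View pics/m5.png

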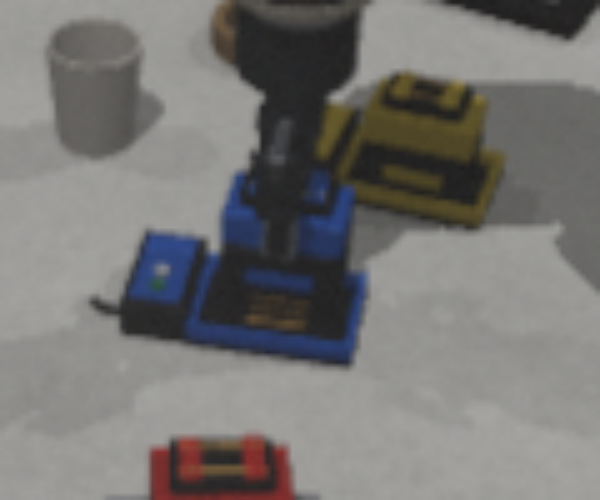

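Aligned over the well; the pack is nearly down. Touch down and release.

```bash
python3 -m jog '[[-1,0,0,0.6,0,0,0],[-1,0,0,1.2,0,0,0],[-1,0,0,1.8,0,0,0],[-1,0,0,2.0,0,0,0]]';python3 d.py 554.5 -138 42 1
```

```text
t: 18.77
position: [0.5545, -0.1384, 0.0428]
eef_rot: [[1.0, 0.016, -0.0], [0.016, -1.0, 0.002], [-0.0, -0.002, -1.0]]
wrist_force: [-3.8, 2.3, 17.5]
width: 0.0496
t 18.77 pos [ 554.5 -138.4   42.8] w 49.6 F [-3.8  2.3 17.5] q6 72
shift [-0.  -0.4  0.8] turn [-0.002  0.    -0.001]
```

```bash
python3 -m jog '[[1,0,0,-0.5,0,0,0],[1,0,0,-0.5,0,0,0],[1,0,0,-0.5,0,0,0],[1,0,0,-0.5,0,0,0],[1,0,0,-0.5,0,0,0]]' && python3 -m jog '[[1,0,0,-10,0,0,0],[1,0,0,-35,0,0,0],[1,0,0,-70,0,0,0],[1,0,0,-110,0,0,0],[1,0,0,-150,0,0,0]]'; python3 - <<'E'
from h import *
cv2.imwrite("pics/w6.png",cv2.cvtColor(capture("wrist"),cv2.COLOR_RGB2BGR))
E
python3 d.py 548 89 185 14.5
```

```text
t: 19.18
position: [0.5546, -0.1385, 0.0433]
eef_rot: [[1.0, 0.016, -0.0], [0.016, -1.0, 0.002], [-0.0, -0.002, -1.0]]
wrist_force: [-0.4, 0.6, -0.6]
width: 0.0851
t: 19.6
position: [0.5539, -0.1386, 0.1953]
eef_rot: [[1.0, 0.016, -0.001], [0.016, -1.0, 0.002], [-0.001, -0.002, -1.0]]
wrist_force: [1.4, -0.6, -0.3]
width: 0.0853
t 19.65 pos [ 557.6 -139.7  203.2] w 85.5 F [ 5.7 -0.5  9.8] q6 72
shift [  -6.1 -228.8   18. ] turn [ 0.002 -0.008 -0.237]
```

View pics/w6.png

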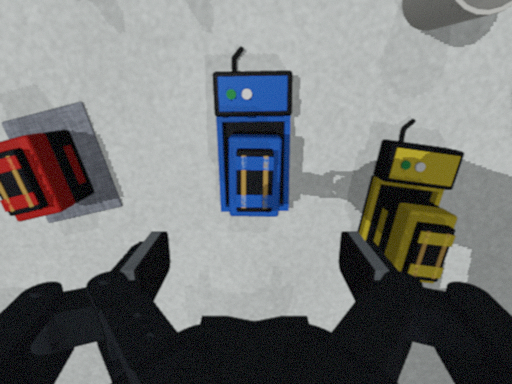

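Blue is in its well, yellow too. Next red.

```bash
python3 -m jog '[[1,-1,-38,3,0,-0.002,-0.05],[1,-2,-76,6,0,-0.004,-0.1],[1,-4,-114,9,0,-0.006,-0.15],[1,-5,-152,12,0,-0.008,-0.2],[1,-6,-188,15,0,-0.008,-0.237]]'; python3 d.py 548 89 185 14.5
```

```text
t: 20.07
position: [0.5483, 0.05, 0.1887]
eef_rot: [[0.968, 0.253, 0.001], [0.253, -0.968, -0.002], [0.001, 0.002, -1.0]]
wrist_force: [0.6, -0.6, 0.0]
width: 0.0855
t 20.07 pos [548.3  50.  188.7] w 85.5 F [ 0.6 -0.6  0. ] q6 78
shift [  9.6 -37.8   3.7] turn [ 0.002 -0.001  0.003]
```

```bash
python3 -m jog '[[1,5,-20,1,0,0,0],[1,9,-34,3,0,0,0],[1,10,-38,4,0,0,0],[1,10,-38,4,0,0,0]]'; python3 - <<'E'
from h import *
cv2.imwrite("pics/w7.png",cv2.cvtColor(capture("wrist"),cv2.COLOR_RGB2BGR))
E
python3 d.py 548 89 40 14.5
```

```text
t: 20.4
position: [0.5482, 0.0902, 0.1849]
eef_rot: [[0.967, 0.254, 0.001], [0.254, -0.967, -0.002], [0.001, 0.002, -1.0]]
wrist_force: [-0.6, -0.7, -0.1]
width: 0.0858
t 20.45 pos [548.3  89.3 184.9] w 85.3 F [ 0.8 -0.2 -0.4] q6 82
shift [-4.000e-01 -1.000e-01  1.449e+02] turn [ 0.002 -0.001  0.003]
```

View pics/w7.png

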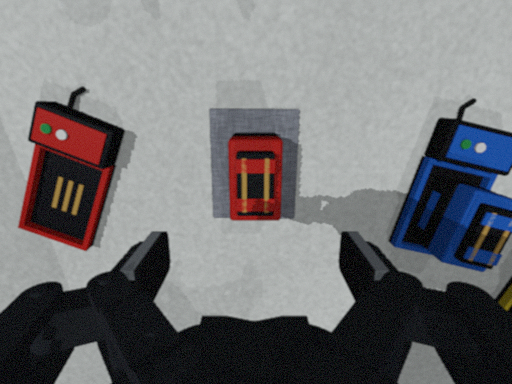

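Red is centred between the fingers (columns 228–282) and square to them.

```bash
python3 -m jog '[[1,0,0,25,0,0,0],[1,0,0,58,0,0,0],[1,0,0,92,0,0,0],[1,0,0,110,0,0,0],[1,0,0,114,0,0,0]]';python3 d.py 548 89 39.5 14.5
```

```text
t: 20.87
position: [0.5465, 0.0875, 0.0681]
eef_rot: [[0.968, 0.252, -0.004], [0.252, -0.968, -0.002], [-0.004, 0.001, -1.0]]
wrist_force: [-0.9, -1.2, 0.2]
width: 0.0853
t 20.87 pos [546.5  87.5  68.1] w 85.3 F [-0.9 -1.2  0.2] q6 82
shift [ 1.9 -1.1 28.6] turn [0.001 0.004 0.002]
```

```bash
python3 -m jog '[[1,1,-1,11,0,0.002,0],[1,2,-1,20,0,0.004,0],[1,2,-1,26,0,0.004,0],[1,2,-1,28,0,0.004,0],[1,2,-1,28,0,0.004,0]]' && python3 -m jog '[[-1,0,0,0,0,0,0],[-1,0,0,0,0,0,0],[-1,0,0,0,0,0,0],[-1,0,0,0,0,0,0],[-1,0,0,0,0,0,0]]' 50 && python3 -m jog '[[-1,0,0,0,0,0,0],[-1,0,0,-6,0,0,0],[-1,0,0,-20,0,0,0],[-1,0,0,-42,0,0,0],[-1,0,0,-66,0,0,0]]' && python3 -m jog '[[-1,0,0,-22,0,0,0],[-1,0,0,-40,0,0,0],[-1,0,0,-50,0,0,0],[-1,0,0,-54,0,0,0],[-1,0,0,-54,0,0,0]]'; python3 d.py 459 293.5 160 -7.2
```

```text
t: 21.28
position: [0.5483, 0.0887, 0.0404]
eef_rot: [[0.968, 0.252, 0.0], [0.252, -0.968, -0.001], [0.0, 0.001, -1.0]]
wrist_force: [0.2, -0.7, 0.3]
width: 0.0853
t: 21.7
position: [0.5486, 0.0888, 0.0411]
eef_rot: [[0.968, 0.252, 0.001], [0.252, -0.968, -0.001], [0.001, 0.002, -1.0]]
wrist_force: [-2.1, -1.1, 7.8]
width: 0.0494
t: 22.12
position: [0.5476, 0.0888, 0.1074]
eef_rot: [[0.968, 0.252, -0.001], [0.252, -0.968, -0.002], [-0.001, 0.001, -1.0]]
wrist_force: [1.1, 0.3, -3.4]
width: 0.0489
t: 22.53
position: [0.5479, 0.0889, 0.162]
eef_rot: [[0.968, 0.252, 0.0], [0.252, -0.968, -0.001], [-0.0, 0.001, -1.0]]
wrist_force: [-0.2, -0.5, -3.2]
width: 0.0491
t 22.53 pos [547.9  88.9 162. ] w 49.1 F [-0.2 -0.5 -3.2] q6 82
shift [ -34.4 -220.4    1.7] turn [ 0.001 -0.     0.381]
```

```bash
python3 -m jog '[[-1,-3,-18,0,0,0,0.04],[-1,-7,-45,0,0,0,0.1],[-1,-12,-76,0,0,0,0.16],[-1,-17,-107,0,0,0,0.22],[-1,-22,-138,0,0,0,0.28]]'; python3 d.py 459 293.5 160 -7.2
```

```text
t: 22.95
position: [0.4904, 0.2176, 0.1604]
eef_rot: [[1.0, -0.029, -0.002], [-0.029, -1.0, -0.002], [-0.002, 0.002, -1.0]]
wrist_force: [0.2, 0.1, -3.1]
width: 0.0488
t 22.95 pos [490.4 217.6 160.4] w 48.8 F [ 0.2  0.1 -3.1] q6 112
shift [-33.6 -74.9   0.3] turn [0.002 0.002 0.097]
```

```bash
python3 -m jog '[[-1,-12,-27,0,0,0,0.04],[-1,-23,-52,0,0,0,0.07],[-1,-30,-68,0,0.002,0.002,0.097],[-1,-33,-74,0,0.002,0.002,0.097],[-1,-33,-75,0,0.002,0.002,0.097]]' && python3 -m jog '[[-1,0,0,15,0,0,0],[-1,0,0,40,0,0,0],[-1,0,0,66,0,0,0],[-1,0,0,82,0,0,0],[-1,0,0,86,0,0,0]]'; python3 - <<'E'
from h import *
im=cv2.cvtColor(capture("side"),cv2.COLOR_RGB2BGR)
cv2.imwrite("pics/m6.png",cv2.resize(im[230:330,220:340],None,fx=5,fy=5))
E
python3 d.py 459 293.5 42 -7.2
```

```text
t: 23.37
position: [0.4583, 0.2942, 0.1591]
eef_rot: [[0.992, -0.123, -0.001], [-0.123, -0.992, -0.001], [-0.001, 0.001, -1.0]]
wrist_force: [-1.3, 0.2, -3.8]
width: 0.0496
t: 23.78
position: [0.457, 0.292, 0.0701]
eef_rot: [[0.992, -0.123, -0.005], [-0.123, -0.992, -0.004], [-0.005, 0.004, -1.0]]
wrist_force: [-0.7, -1.0, -3.6]
width: 0.0493
t 23.83 pos [457.3 292.4  70.9] w 49.2 F [ 0.6 -0.9 -4.1] q6 127
shift [ 1.6 -1.4 28.8] turn [0.004 0.004 0.002]
```

View pics/m6.png

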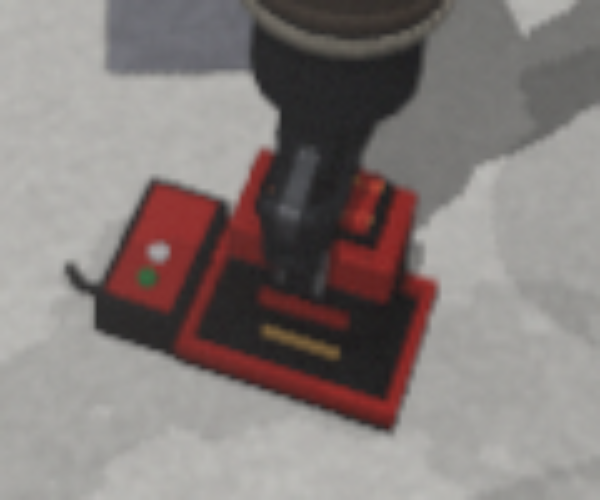

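Aligned over the red well. Lower and touch down.

```bash
python3 -m jog '[[-1,1,-1,10,0.002,0.002,0],[-1,2,-1,19,0.004,0.004,0],[-1,2,-1,25,0.004,0.004,0],[-1,2,-1,27,0.004,0.004,0],[-1,2,-1,27,0.004,0.004,0]]' && python3 -m jog '[[-1,0,0,0.6,0,0,0],[-1,0,0,1.2,0,0,0],[-1,0,0,1.6,0,0,0],[-1,0,0,1.6,0,0,0]]';python3 d.py 459 293.5 42 -7.2
```

```text
t: 24.25
position: [0.4592, 0.2929, 0.0437]
eef_rot: [[0.992, -0.123, -0.001], [-0.123, -0.992, -0.0], [-0.001, 0.0, -1.0]]
wrist_force: [-0.0, -0.9, -3.3]
width: 0.049
t: 24.58
position: [0.4595, 0.2932, 0.0431]
eef_rot: [[0.992, -0.123, 0.0], [-0.123, -0.992, 0.0], [0.0, -0.0, -1.0]]
wrist_force: [-4.3, -1.7, 14.1]
width: 0.0488
t 24.58 pos [459.5 293.2  43.1] w 48.8 F [-4.3 -1.7 14.1] q6 126
shift [-0.5 -0.3  1.1] turn [-0.    -0.     0.003]
```

```bash
python3 -m jog '[[1,0,0,-0.4,0,0,0],[1,0,0,-0.4,0,0,0],[1,0,0,-0.4,0,0,0],[1,0,0,-0.4,0,0,0],[1,0,0,-0.4,0,0,0]]' && python3 -m jog '[[1,0,0,-10,0,0,0],[1,0,0,-35,0,0,0],[1,0,0,-70,0,0,0],[1,0,0,-105,0,0,0],[1,0,0,-130,0,0,0]]' && python3 -m jog '[[1,0,-20,-15,0,0,0],[1,0,-55,-30,0,0,0],[1,0,-90,-40,0,0,0],[1,0,-115,-40,0,0,0],[1,0,-120,-40,0,0,0]]'; python3 - <<'E'
from h import *
for n in("top","side"):
    cv2.imwrite(f"pics/f_{n}.png",cv2.cvtColor(capture(n),cv2.COLOR_RGB2BGR))
s=r.get_state();print(s['t'],s['position'],s['wrist_force'])
E
```

```text
t: 25.0
position: [0.4595, 0.2932, 0.0436]
eef_rot: [[0.992, -0.123, 0.0], [-0.123, -0.992, 0.0], [0.0, -0.0, -1.0]]
wrist_force: [-0.3, -0.4, 0.2]
width: 0.0851
t: 25.42
position: [0.4599, 0.2934, 0.1769]
eef_rot: [[0.992, -0.123, 0.002], [-0.123, -0.992, 0.001], [0.002, -0.002, -1.0]]
wrist_force: [1.4, 0.5, -0.5]
width: 0.0856
t: 25.83
position: [0.4752, 0.4164, 0.2188]
eef_rot: [[0.993, -0.121, 0.004], [-0.121, -0.993, 0.004], [0.004, -0.005, -1.0]]
wrist_force: [-1.2, -0.5, -0.2]
width: 0.0853
25.9333 [0.47419444 0.41330309 0.21737202] [-0.88357123 -0.32082507  0.3913699 ]
```

View pics/f_top.png

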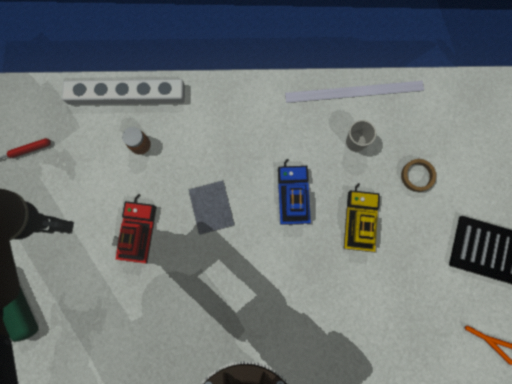

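View pics/f_side.png

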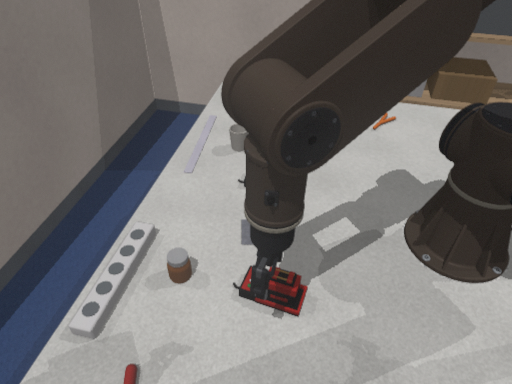

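```bash
python3 - <<'E'
import cv2,numpy as np
a=cv2.imread("pics/f_top.png")
cv2.imwrite("pics/f_cr.png",np.hstack([cv2.resize(a[y:y+75,x:x+52],None,fx=5,fy=5,interpolation=cv2.INTER_CUBIC) for x,y in((110,193),(268,157),(338,182))]))
E
```

```text
(no output)
```

View pics/f_cr.png

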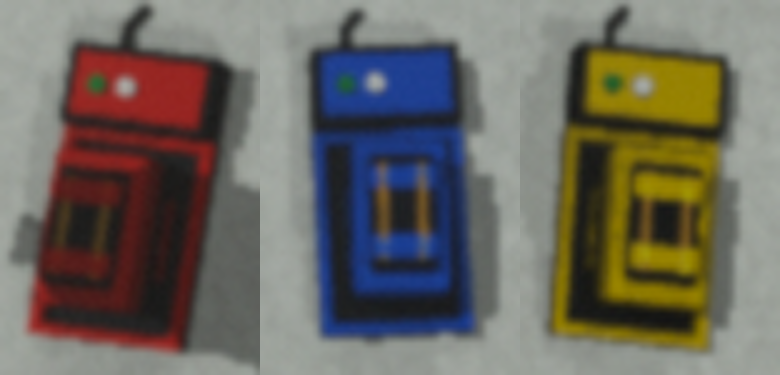

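```bash
python3 -c "
from cell import r
print(r.sign_off())"
```

```text
the job is handed in; nothing more can be done
None
```

All three packs now sit upright in the charger of their own colour, and I handed the job in at about 26 s on the robot's clock.

- **Moves:** I parked the red pack on the mat. Then I moved yellow from the blue to the yellow charger, blue from the red to the blue charger, and red from the mat to the red charger. I lowered each pack until the wrist force showed light contact (about 10–18 N) before letting go.
- **Seating:** Each pack touched down within about 1 mm of the height expected for the well floor. The final top view shows all three square inside their rims, the mat empty, the jar, cup and tape where they were, and the arm clear.
- **What I did not check:** I did not measure the packs' final positions by fitting them to the pictures, only by eye and by the touchdown height. In the last side view the arm hid the blue and yellow chargers, but earlier wrist pictures showed both packs in their wells. The early position fits left up to about 2 pixels of error, and the top and wrist cameras differed by up to about 4 mm, which is within the 10 mm of room around each pack.

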